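# Fit a rotor in the bench centrifuge

### The job

Get the small bench centrifuge ready to run: first take the timer off its lid and lay it face up on the bench top, then press the release key and keep clear so that the lid springs fully open by itself. Pick up the round tube rotor (the one with eight tube holes, not the strip rotor), turn it so that its keyway meets the key on the spindle and lower it fully home, and only then touch the lid: close it until it latches. Leave the strip rotor, the measuring cylinder, the flask and the dropper bottle standing where they are.

Things in the scene. Friction and masses are not known exactly. Their poses are not given: they have to be found in the camera images.
- centrifuge: low white bench centrifuge, 236 (x) x 192 (y) x 100 mm to its flat deck; fixed to the bench. Origin under the spindle axis at bench height; its front (release key and display) looks to its -x, its lid hinge is at its +x side. Round bowl in the deck, 99 mm across, floor 60 mm above the bench. The body reaches from x = -138 mm to x = +98 mm and y = -96 to +96 mm in its frame
- lid: flat grey lid with a round clear window, 158 (x) x 160 (y) x 31 mm, hollow below. Origin on the hinge axis (78 mm behind the spindle axis, 100 mm above the bench, along the centrifuge's y); shut, its axes are those of the centrifuge, it reaches from 150 mm in front of the hinge axis to 8 mm behind it, and its flat top is 131 mm above the bench. When it stands open its outer face looks away from the front and it can be pushed shut from behind
- lid_front (a point): middle of the front top edge of the lid: 150 mm from the hinge axis along the lid and 31 mm above it; moves with the lid
- lid_hinge (a joint): lid angle in rad: 0 shut (it rests at about 0.007 when latched), 1.65 fully open (just past upright). Once released, a spring with a damper swings it open in about 1.2 s and holds it open; it needs 2 to 3 N at its front edge to swing it shut and about 5 N over the last 13 mm, where the latch gives and then catches at about 0; it can be pushed 4 mm below shut. If the latch has not caught, the lid springs open again
- release (a joint): how far the release key is pressed, in m: 0 at rest, 0.0075 fully down; springs back. Pressed 5 to 6 mm (3 to 4 N) it lets the lid go
- release_pad (a point): centre of the top face of the release key, a ribbed grey pad of 26 (x) x 40 (y) mm standing 12 mm above the front deck, on the centre line 108 mm in front of the spindle axis and 36 mm in front of the shut lid; press it straight down, 7.5 mm travel
- hub (a point): centre of the spindle's seat, the flange on which the rotor rests, 66 mm above the bench, on the spindle axis; its x axis points along the key. The shaft is 18 mm thick and rises 52 mm above the seat, the last 8 mm a cone; the key is a rib 5 mm wide along the shaft, from the seat to 34 mm above it, reaching 14.5 mm from the axis
- spindle (a joint): turn of the spindle in rad about the vertical: 0 when the key points along the centrifuge's +x (away from its front); turns with slight friction (0.04 N m)
- rotor: round aluminium tube rotor, 84 mm across, with eight dark tube holes; origin at the centre of its underside. Disc rim 14 mm high, sloping up to 25 mm at the collar; the central collar, 39 mm across, rises to 50 mm and is gripped round its outside above the disc. The collar has a bore of 21 mm right through, with one keyway 8 mm wide reaching 16.8 mm from the axis along the rotor's +x axis; a dark rib on the disc marks the keyway's side. About 0.24 kg
- strip_rotor: bystander: the strip rotor, the same collar between two straight 86 mm bars with small dots, 86 x 83 x 50 mm; origin at the centre of its underside
- timer: white countdown timer lying on its back on the lid, 70 (x) x 62 (y) x 13 mm, display up; origin at the centre of its underside. There is free bench for it to the right (-y) of the centrifuge, between the two rotors and the measuring cylinder; further right, beyond y = -0.2 m and x = 0.5 m, a black document folder lies flat on the bench (a bystander that is not listed)
- measuring_cylinder: bystander: glass measuring cylinder on a blue foot, 57 mm across, 196 mm tall; origin at the centre of its underside
- dropper_bottle: bystander: brown dropper bottle, 36 mm across, 97 mm tall; origin at the centre of its underside
- flask: bystander: conical flask with a stopper, 60 mm across its foot, 108 mm tall; origin at the centre of its underside
Not all that is in view belongs to the job. What is shaped like the rotor but purple is not meant.

How it is judged:
On the way, in this order (a step that is already met when the one before it is completed fails the run):
1. the timer lies face up on the bench top, the lid still shut (height (world z) of timer below 0.02 m and angle between timer's own z axis and vertical below 0.1 rad and value of joint lid_hinge below 0.05 rad), for 0.1 s.
2. the release key is pressed (value of joint release above 0.004 m).
3. the lid has sprung fully open (value of joint lid_hinge above 1.55 rad), for 0.2 s.
4. the tube rotor is fully home on the keyed spindle, with the lid open (distance between rotor and hub below 0.004 m and angle between the x axis of rotor and the x axis of hub, either way round below 0.3 rad and value of joint lid_hinge above 1.3 rad), for 0.2 s.
At the end, for the whole second after the job is handed in: The lid is shut and latched (within 0.03 rad of shut, against its spring), the tube rotor sits on the spindle with its origin within 4 mm of the seat and level, and the timer lies face up and still on the bench top (value of joint lid_hinge below 0.03 rad and distance between rotor and hub below 0.004 m and angle between rotor's own z axis and vertical below 0.08 rad and height (world z) of timer below 0.02 m and angle between timer's own z axis and vertical below 0.1 rad and linear speed of each of timer, rotor below 0.02 m/s); the robot touches nothing.
It fails at once if the robot touches the lid (over 1 N) after it is let go and before the tube rotor is on the spindle (value of joint lid_hinge above 0.06 rad and horizontal distance between rotor and hub above 0.03 m and contact force between any of the fingers, the arm and lid above 1 N).
It fails at once if the timer is tipped over or dropped on edge (angle between timer's own z axis and vertical above 0.9 rad).
It fails at once if a bystander is moved more than 3 cm or tipped (distance of any of strip_rotor, measuring_cylinder, dropper_bottle, flask from where it was at the start of the episode above 0.03 m or angle between any of measuring_cylinder, dropper_bottle, flask, strip_rotor's own z axis and vertical above 0.5 rad).
It also fails if it takes over 72 s, if anything falls off the work surface, if the arm or the gripper's body presses on something with over 40 N, if the wrist force passes 120 N, or if a joint passes its speed limit or range.

### The arm

A 7-joint arm with a two-finger parallel gripper is mounted at the origin on a cart in front of the work surface, level with it; the furniture and walls round the work are solid. World frame = base frame: x ahead of the robot, y to its left, z up, the work surface at z = 0. Lengths are in m, angles in rad, forces in N, time in s.
With the tool pointing down it reaches from about 0.425 to 0.925 m from the base axis. Payload 6.8 kg.
Tool frame: the origin (TCP) lies at the very end of the fingers, on their centre line; the grasp point (between the pads) lies 19 mm behind it; z points along the fingers, y is the line along which they close (so a half turn about z gives the same grasp; the last joint's range is limited). The gripper opens to 88 mm and grips with 3 to 60 N. Pads are 20 mm wide; open, the fingers measure 115 mm over their backs; the gripper's body (75 mm by 178 mm) begins 61 mm behind the grasp point.
Start: joints at [-1.228, 0.477, 0.022, 1.555, -0.011, 1.109, -0.083], TCP at [0.294, 0.608, 0.223] pointing down, gripper open.
Joint ranges: [-2.96, 2.96], [-0.34, 2.1], [-1.41, 1.46], [0.24, 2.44], [-1.37, 4.51], [0.17, 1.92], [-2.96, 2.96]. Speed limits (rad/s): [2.39, 2.39, 3.14, 3.14, 3.14, 3.14, 3.14].

### API

Orientations are given as [roll, pitch, yaw] about the fixed x, y, z axes, in that order (R = Rz(yaw) Ry(pitch) Rx(roll)).
In Python, from plant import r gives the robot as it stands.
- The arm moves only by the tool apply_moves, never from a script. Its argument "increments" is a list that holds one entry, the list of rows, each a list of 7 numbers: the shift along the world's x, y, z in mm, then the turn, a rotation vector about the world's x, y, z in degrees, then the gripper's target within -1 to 1 (fully open at 1, half-way at 0, shut at -1). A call has 1 to 20 rows; each row shifts and turns the commanded pose from where the row before left it; what a row does not reach is not made up. A row lasts 1/8 s, in which the tool goes at most 62.5 mm and 10.7 degrees, less where a joint would pass 70% of its speed; a pose out of reach is approached as far as the arm can. A call is refused whole if a number of a shift passes 62.5 or a number of a turn 10.7, either way. A call with a gripper value outside its range is refused whole. The fingers move at their own pace and stop on an object; "force" is the grip in N (left out, the last holds). Time passes only in rows, so rows that do not move let the fingers close. It gives the time, the measured TCP pose, the force, the opening and the grip force at its end, in the units of the state.
- r.state(): the state, without advancing time (a new reading comes with each control period).
- r.grab_frame(name): name is "side" or "top" or "wrist"; returns a dict with "frame" (480x640x3 uint8, red, green, blue), "fx", "fy", "cx", "cy" (pixels), "world_from_camera" (4x4, takes a point from camera to world coordinates); the wrist camera has in their place "mount" (4x4, takes a point from camera to tool coordinates, whose origin is the TCP and whose axes are the flange's). Camera axes: x right, y down, z forward; pixel columns grow to the right and rows downward; lengths in m; the calibration is good to about 2 mm. A picture is of the moment at which its call begins: read the wrist's pose just before it. There is no depth.
- r.hand_in(): hands the job in; it is judged then, once.
The state is a dict: "clock": time; "q": joint angles; "qd": joint speeds; "effort": joint torques, N m; "ee_pos": TCP position; "tool_rot": TCP orientation; "contact_force": force on the tool from outside, world axes, zero at the start; "moment": the same for the moment, N m; "grip_width": opening from 0.0 (shut) to 1.0 (fully open); "finger_force": force on a finger pad.
Only numpy, scipy, OpenCV 4.12 (cv2) and the standard library are available. Lean on these libraries where they do the work, as an engineer would, in place of code of your own. Each camera call takes 0.05 s, during which the arm holds its last target. There are 200 camera calls.

## Working session

There is one attempt and no reset: what is moved stays moved. The work goes in short steps, Python scripts to look and compute and a tool call to move; the robot and the scene stay as the last step left them, time stands still between calls to the robot, and variables do not carry over. Pictures are saved under pics/ and viewed, at most 10 in all, crops included, and the job is handed in when it is done.

Besides the shell and the picture viewer there is one more tool, called after "Call:" as name(argument=value, ...), one argument or row to a line, values as JSON. apply_moves: Moves the arm, as the interface text tells. Its arguments: {"type":"object","properties":{"increments":{"type":"array","items":{"type":"array","items":{"type":"array","items":{"type":"number"}}}},"force":{"type":"number"}},"required":["increments"]}

```bash
mkdir -p pics; ls
cat > h.py <<'E'
import numpy as np, cv2
from plant import r
from scipy.spatial.transform import Rotation as R
def grab(n,save=None):
    s=r.state(); f=r.grab_frame(n)
    if n=="wrist":
        T=np.eye(4);T[:3,:3]=R.from_euler('xyz',s["tool_rot"]).as_matrix();T[:3,3]=s["ee_pos"]
        f["world_from_camera"]=T@np.array(f["mount"])
    if save: cv2.imwrite(f"pics/{save}.png",f["frame"][:,:,::-1])
    return f
def onplane(f,u,v,z):
    T=np.array(f["world_from_camera"]); d=T[:3,:3]@[(u-f["cx"])/f["fx"],(v-f["cy"])/f["fy"],1]
    return T[:3,3]+d*(z-T[2,3])/d[2]
def proj(f,p):
    T=np.linalg.inv(np.array(f["world_from_camera"])); c=T[:3,:3]@p+T[:3,3]
    return [f["fx"]*c[0]/c[2]+f["cx"],f["fy"]*c[1]/c[2]+f["cy"]]
E
python3 - <<'E'
from h import *
print(r.state())
for n in("top","side"):
    f=grab(n,n+"0"); print(n,f["fx"],f["cx"],f["cy"],np.round(f["world_from_camera"],3).tolist())
E
```

```text
pics
{'clock': 0.0, 'q': array([-1.22812261,  0.4777948 ,  0.02233536,  1.55645407, -0.01153365,
        1.10925485, -0.08311325]), 'qd': array([ 4.39738279e-04, -1.28690528e-03,  7.65858975e-07, -2.93359824e-05,
       -7.01364013e-04,  2.60243703e-04, -1.11367176e-03]), 'effort': array([-1.21700192e-03, -5.82835293e+01,  1.53398506e+00, -2.72621870e+01,
       -5.44003781e-02,  1.66708860e-02,  1.34679817e-04]), 'ee_pos': array([0.29381439, 0.6070373 , 0.22168406]), 'tool_rot': array([-3.13981195e+00,  1.00162728e-04,  2.69081623e+00]), 'contact_force': array([ 0.06533691, -0.27455115,  0.37112716]), 'moment': array([0.01810265, 0.02480698, 0.01184468]), 'finger_force': 0.0, 'grip_width': 0.997692380710889}
top 566.0326483481583 318.66686001770086 230.5329487499078 [[0.019, -0.992, 0.121, 0.371], [-1.0, -0.02, -0.01, -0.21], [0.012, -0.121, -0.993, 1.683], [0.0, 0.0, 0.0, 1.0]]
side 435.476563795434 327.36258837946775 238.97119955236244 [[0.971, -0.135, 0.199, 0.355], [-0.24, -0.543, 0.805, -1.092], [-0.001, -0.829, -0.559, 0.739], [0.0, 0.0, 0.0, 1.0]]
```

View pics/top0.png

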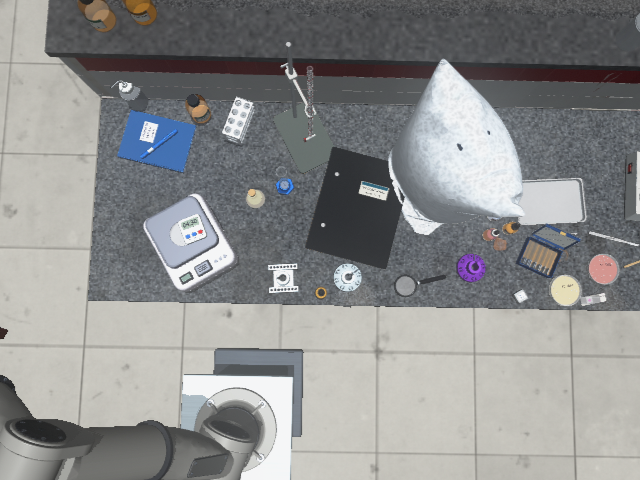

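View pics/side0.png

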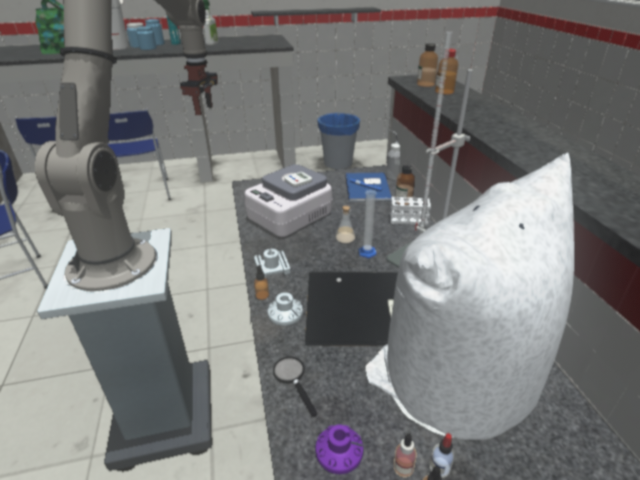

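Top view: the centrifuge is at (190,240) with the timer on its lid at (193,229), the flask at (255,198), and the cylinder at (285,185). The dropper bottle is at (321,293). Rotor candidates are (283,278), which has straight bars and so is the strip rotor; (347,277), which is round, silver and has holes, so it's the one meant; and (471,267), which is purple and not meant. I'll confirm in an enlarged crop.

Run:
```python
from h import *
f=grab("top"); c=f["frame"][180:310,130:380,::-1]
cv2.imwrite("pics/crop1.png",cv2.resize(c,None,fx=3.2,fy=3.2,interpolation=cv2.INTER_CUBIC))
for n,u,v,z in [("rotor",347,277,.05),("strip",283,278,.05),("timer",193,229,.144),("drop",321,293,.09),("flask",255,198,.1),("cyl",285,185,.02)]:
    print(n,onplane(f,u,v,z).round(3))
```

```text
rotor [ 0.437 -0.31   0.05 ]
strip [ 0.431 -0.126  0.05 ]
timer [0.556 0.118 0.144]
drop [ 0.39  -0.236  0.09 ]
flask [ 0.654 -0.044  0.1  ]
cyl [ 0.709 -0.124  0.02 ]
```

View pics/crop1.png

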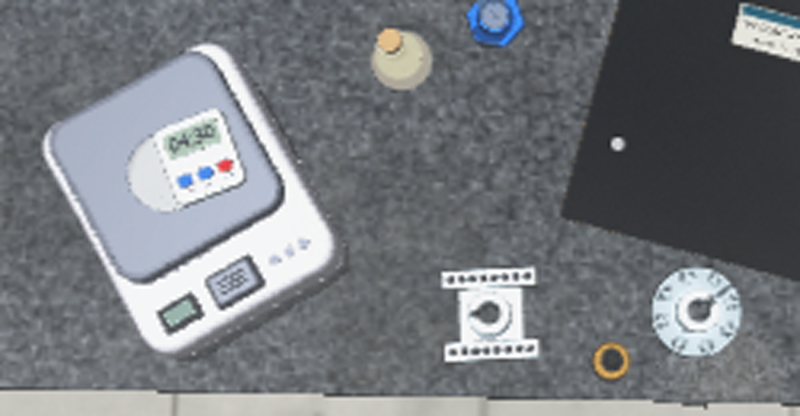

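Crop: the round rotor with eight holes is at crop (697,312), with its rib toward the upper right (about -45° yaw). The strip rotor is at (491,315) and the release key at (235,282). The timer, at (202,160), has a yaw of about 15°, and the centrifuge about 26°. I'll move above the timer for a close look.

Call:
apply_moves(
  increments=[
    [[19,-35,9,0,0,3,1],[19,-35,9,0,0,3,1],[19,-35,9,0,0,3,1],[19,-35,9,0,0,3,1],[19,-35,9,0,0,3,1],[19,-35,9,0,0,3,1],[19,-35,9,0,0,3,1],[19,-35,9,0,0,3,1],[19,-35,9,0,0,3,1],[19,-35,9,0,0,3,1],[19,-35,9,0,0,3,1],[19,-35,9,0,0,3,1],[19,-35,9,0,0,3,1],[15,-34,9,0,0,2,1],[0,0,0,0,0,0,1],[0,0,0,0,0,0,1]],
  ],
)

```text
clock: 2.15
ee_pos: [0.5556, 0.1194, 0.3482]
tool_rot: [3.141, -0.001, -2.876]
contact_force: [0.4, 0.7, 0.3]
grip_width: 1.001
finger_force: 0.0
```

Run:
```python
from h import *
s=r.state();print(s["clock"],s["ee_pos"],s["tool_rot"],s["q"].round(2))
f=grab("wrist","w1");print(f["fx"],f["cx"],f["cy"],np.round(f["mount"],3).tolist())
```

```text
2.15 [0.55558934 0.11936118 0.34824147] [ 3.14099870e+00 -7.58771495e-04 -2.87648787e+00] [-0.47  0.2   0.18  1.66 -0.04  1.28  1.55]
413.96935342376577 317.88982692159567 245.03838793706453 [[0.001, -0.964, -0.264, 0.073], [1.0, 0.001, 0.0, 0.001], [0.0, -0.264, 0.964, -0.162], [0.0, 0.0, 0.0, 1.0]]
```

View pics/w1.png

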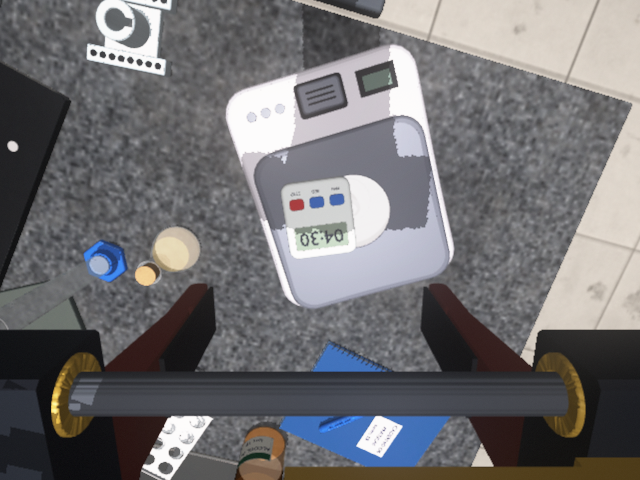

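Wrist view: the timer's corners are about (281,184), (348,177), (355,249) and (289,258). The release pad's corners are (294,84), (339,73), (347,105) and (305,117), with the body's front toward the top of the picture.

Run:
```python
from h import *
f=cv2.imread("pics/w1.png")
import h
F=grab("wrist"); 
def P(l,z): return np.array([onplane(F,u,v,z)[:2] for u,v in l])
t=P([(281,184),(348,177),(355,249),(289,258)],.144)
print("timer c",t.mean(0),"sides",np.linalg.norm(t-np.roll(t,-1,0),axis=1),[np.degrees(np.arctan2(*(b-a)[::-1])) for a,b in zip(t,np.roll(t,-1,0))])
p=P([(294,84),(339,73),(347,105),(305,117)],.112)
print("pad",p.mean(0),np.linalg.norm(p-np.roll(p,-1,0),axis=1),[np.degrees(np.arctan2(*(b-a)[::-1])) for a,b in zip(p,np.roll(p,-1,0))])
l=P([(256,170),(295,300),(425,125),(450,262)],.131)
print("lid edges",l,np.degrees(np.arctan2(*(l[0]-l[1])[::-1])),np.degrees(np.arctan2(*(l[2]-l[3])[::-1])))
# lid mask: bluish grey
hsv=cv2.cvtColor(f,cv2.COLOR_BGR2HSV)
roi=np.zeros(hsv.shape[:2],np.uint8);roi[40:315,225:455]=255
w=cv2.inRange(hsv,(0,0,125),(180,70,255))&roi|cv2.inRange(hsv,(105,15,70),(135,120,255))&roi
c=max(cv2.findContours(cv2.morphologyEx(w,cv2.MORPH_OPEN,np.ones((7,7))),0,2)[0],key=cv2.contourArea)
print(cv2.contourArea(c),cv2.boundingRect(c))
q=P(c[:,0],.1).astype(np.float32); print(cv2.minAreaRect(q*1000))
```

```text
timer c [0.55631629 0.12205354] sides [0.05919689 0.06605124 0.06138291 0.06836896] [np.float64(111.22724026596002), np.float64(21.982932516994833), np.float64(-66.61452519785018), np.float64(-159.8382411787428)]
pad [0.45242274 0.09643826] [0.04144038 0.02822856 0.03978855 0.03000781] [np.float64(118.16345802407515), np.float64(31.04789308893185), np.float64(-59.454429126265005), np.float64(-145.89403120536775)]
lid edges [[0.53121148 0.05686257]
 [0.64428435 0.12243377]
 [0.45391928 0.19132932]
 [0.56710117 0.25608074]] -149.8904620881562 -150.22610401314742
43482.0 (225, 44, 229, 266)
((523.8109741210938, 151.82220458984375), (234.3457794189453, 212.50796508789062), 30.512968063354492)
```

Call:
apply_moves(
  increments=[
    [[1,3,-40,0,0,6,1],[0,0,-40,0,0,0,1],[0,0,-40,0,0,0,1],[0,0,-40,0,0,0,1],[0,0,-33,0,0,0,1],[0,0,-20,0,0,0,1],[0,0,0,0,0,0,1],[0,0,0,0,0,0,0.2],[0,0,0,0,0,0,0.2],[0,0,0,0,0,0,0.2],[0,0,0,0,0,0,0.2]],
  ],
  force=12,
)

```text
clock: 3.62
ee_pos: [0.5575, 0.1217, 0.1364]
tool_rot: [3.141, 0.001, -2.772]
contact_force: [-1.1, -0.1, 2.1]
grip_width: 0.703
finger_force: 11.9
```

Call:
apply_moves(
  increments=[
    [[0,0,15,0,0,0,0.2],[0,0,25,0,0,0,0.2],[0,-10,20,0,0,0,0.2],[-2,-32,0,0,0,0,0.2],[-2,-40,0,0,0,0,0.2],[-2,-40,0,0,0,0,0.2],[-2,-40,0,0,0,0,0.2],[-2,-40,-10,0,0,0,0.2],[-2,-30,-20,0,0,0,0.2],[0,-10,-30,0,0,0,0.2],[0,0,-35,0,0,0,0.2],[0,0,-35,0,0,0,0.2],[0,0,-30,0,0,0,0.2],[0,0,-18,0,0,0,0.2],[0,0,-8,0,0,0,0.2],[0,0,0,0,0,0,0.2],[0,0,0,0,0,0,0.2]],
  ],
)

```text
clock: 5.75
ee_pos: [0.5459, -0.1205, 0.0106]
tool_rot: [-3.141, 0.001, -2.772]
contact_force: [0.2, -0.8, -0.5]
grip_width: 0.708
finger_force: 11.9
```

Call:
apply_moves(
  increments=[
    [[0,0,-4,0,0,0,0.2],[0,0,0,0,0,0,0.2],[0,0,0,0,0,0,1],[0,0,0,0,0,0,1],[0,0,0,0,0,0,1],[0,0,30,0,0,0,1],[0,0,50,0,0,0,1],[0,0,50,0,0,3,-1],[-13,30,30,0,0,3,-1],[-17,40,10,0,0,3,-1],[-17,40,0,0,0,0,-1],[-17,40,0,0,0,0,-1],[-17,40,0,0,0,0,-1],[-17,24,-10,0,0,0,-1],[0,0,-20,0,0,0,-1],[0,0,-10,0,0,0,-1],[0,0,0,0,0,0,-1]],
  ],
)

```text
clock: 7.88
ee_pos: [0.4468, 0.093, 0.1352]
tool_rot: [3.142, -0.001, -2.616]
contact_force: [0.8, 0.0, -0.1]
grip_width: 0.003
finger_force: 0.0
```

Run:
```python
from h import *
grab("wrist","w2")
f=grab("top"); c=f["frame"][180:310,130:380,::-1]
a=cv2.imread("pics/w2.png"); b=cv2.resize(c,(640,333))
s=np.vstack([a,b]); cv2.imwrite("pics/w2b.png",cv2.resize(s,(472,600)))
print(r.state()["ee_pos"])
```

```text
[0.44756438 0.0932469  0.13602698]
```

View pics/w2b.png

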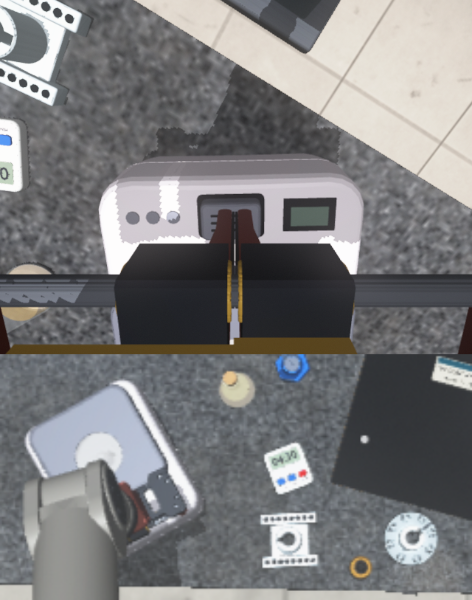

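Fingers are centred over the pad (wrist view about (236,215)), and the timer lies face up on the bench. I'll press and retreat.

Call:
apply_moves(
  increments=[
    [[0,0,-16,0,0,0,-1],[0,0,-10,0,0,0,-1],[0,0,-7,0,0,0,-1],[0,0,-1,0,0,0,-1],[-3,-12,15,0,0,0,-1],[-5,-40,30,0,0,0,-1],[0,-55,30,0,0,0,-1],[0,-55,30,0,0,0,-1],[0,-55,30,0,0,0,1],[0,-55,30,0,0,0,1],[0,-55,0,0,0,0,1],[0,-45,0,0,0,0,1],[0,-30,0,0,0,0,1],[0,0,0,0,0,0,1],[0,0,0,0,0,0,1]],
  ],
)

```text
clock: 9.85
ee_pos: [0.439, -0.307, 0.2662]
tool_rot: [3.141, -0.0, -2.615]
contact_force: [-0.3, -0.1, -0.4]
grip_width: 0.764
finger_force: 0.0
```

Run:
```python
from h import *
print(r.state()["ee_pos"],r.state()["tool_rot"])
grab("wrist","w3")
f=grab("top","t3"); g=grab("side","s3")
a=cv2.resize(f["frame"][170:310,130:380,::-1],(800,448))
cv2.imwrite("pics/t3c.png",a)
a=cv2.imread("pics/w3.png"); b=cv2.resize(f["frame"][170:310,130:380,::-1],(640,358))
c=cv2.resize(g["frame"][140:340,230:430,::-1],(480,480))
s=np.vstack([np.hstack([a,c]),cv2.resize(np.hstack([b,np.zeros((358,480,3),np.uint8)]),(1120,358))])
cv2.imwrite("pics/m3.png",cv2.resize(s,(800,598)))
```

```text
[ 0.43899118 -0.3070238   0.26616384] [ 3.14061180e+00 -5.45920205e-06 -2.61461674e+00]
```

View pics/m3.png

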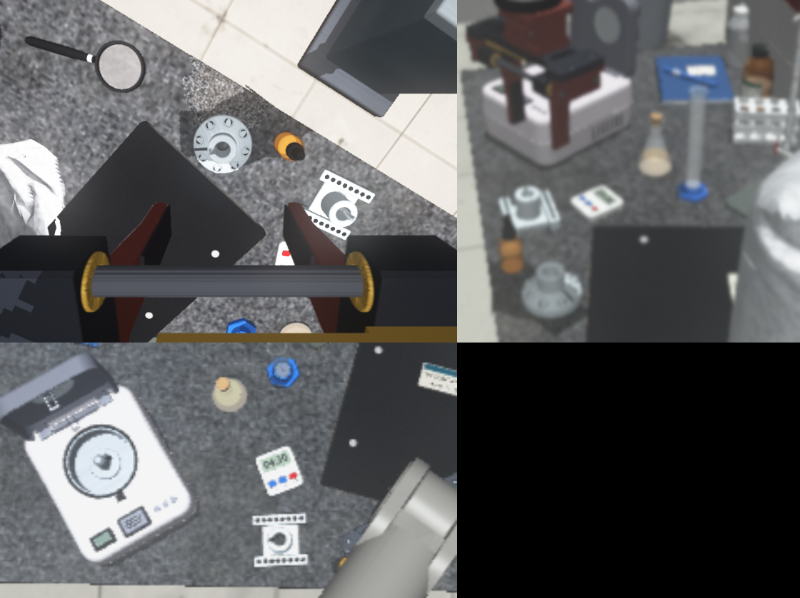

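The lid is fully open (montage top view (60,400)). In the wrist frame the rotor is at about (311,200) full-res. I'll enlarge the rotor and the spindle.

Run:
```python
from h import *
w=cv2.imread("pics/w3.png")[145:255,255:365]; t=cv2.imread("pics/t3.png")[275-0-120:275-20+20,140:210]
t=cv2.imread("pics/t3.png")[215:265,145:195]
a=cv2.resize(w,(400,400),interpolation=cv2.INTER_CUBIC); b=cv2.resize(t,(400,400),interpolation=cv2.INTER_CUBIC)
cv2.imwrite("pics/z3.png",np.hstack([a,b]))
g=cv2.cvtColor(cv2.imread("pics/w3.png"),cv2.COLOR_BGR2GRAY)[145:255,255:365]
for lo,hi in((18,26),(40,54),(9,14)):
    c=cv2.HoughCircles(g,cv2.HOUGH_GRADIENT,1.5,40,param1=120,param2=18,minRadius=lo,maxRadius=hi)
    print(None if c is None else (c[0][:3]+[255,145,0]).round(1).tolist())
```

```text
[[311.2, 208.8, 20.1], [336.8, 163.8, 20.1], [281.2, 174.2, 25.0]]
[[303.8, 198.2, 48.1]]
[[311.2, 208.8, 10.9], [341.2, 156.2, 13.1]]
```

View pics/z3.png

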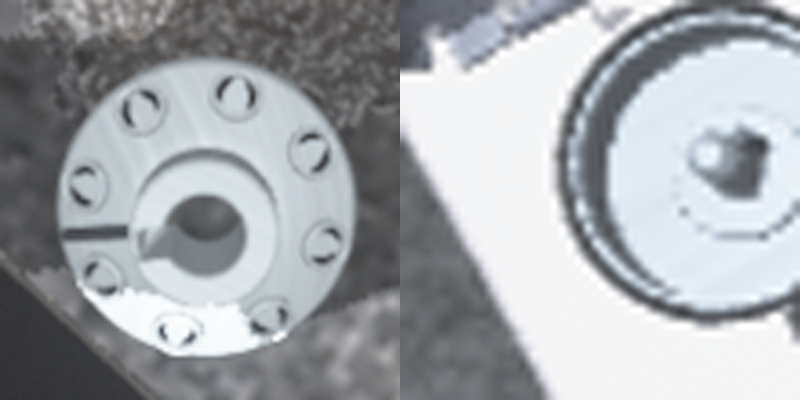

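Run:
```python
from h import *
F=grab("wrist"); s=r.state(); print(s["ee_pos"],s["grip_width"])
c=onplane(F,311.4,209,.05); d=onplane(F,311.7,202.2,.012); print("top c",c,"disc c",d)
a=onplane(F,272,209.3,.015);b=onplane(F,290.2,208.8,.024)
for p in(a,b): v=p-c; print("rib",np.hypot(v[0],v[1]),np.degrees(np.arctan2(v[1],v[0])))
v=a-b;print(np.degrees(np.arctan2(v[1],v[0])))
v=onplane(F,255+145/3.636,145+240/3.636,.05)-c;print("keyway",np.hypot(*v[:2]),np.degrees(np.arctan2(v[1],v[0])))
```

```text
[ 0.43937892 -0.30678109  0.26642647] 0.9467617142905007
top c [ 0.43827009 -0.3122612   0.05      ] disc c [ 0.43837179 -0.31249873  0.012     ]
rib 0.0409031913106989 -50.25150795920281
rib 0.02182734554983941 -47.648264412522124
-53.22303935694731
keyway 0.015416834155538673 -52.67455058980187
```

Run:
```python
from h import *
F=grab("top"); s=np.array([.546,.150,0])
k=lambda p:((np.array(proj(F,p))-[145,215])*8+[400,0]).round().tolist()
for z in(.066,.1,.118): print(z,k(s+[0,0,z]))
for a in range(-180,180,30): print(a,k(s+[.0145*np.cos(np.radians(a)),.0145*np.sin(np.radians(a)),.1]))
```

```text
0.066 [739.0, 166.0]
0.1 [718.0, 155.0]
0.118 [706.0, 149.0]
-180 [716.0, 196.0]
-150 [737.0, 191.0]
-120 [752.0, 176.0]
-90 [759.0, 156.0]
-60 [754.0, 135.0]
-30 [740.0, 120.0]
0 [719.0, 114.0]
30 [699.0, 119.0]
60 [683.0, 134.0]
90 [676.0, 154.0]
120 [681.0, 175.0]
150 [695.0, 190.0]
```

Call:
apply_moves(
  increments=[
    [[0,0,30,0,0,-10.6,1],[8,36,15,0,0,-10.6,1],[8,36,15,0,0,-10.6,1],[8,36,15,0,0,-10.6,1],[8,36,15,0,0,-10.6,1],[8,36,4,0,0,-10.6,1],[8,36,0,0,0,-10.6,1],[8,36,0,0,0,-10.6,1],[8,36,0,0,0,-10.6,1],[8,36,0,0,0,-10.6,1],[8,36,0,0,0,-10.6,1],[8,36,0,0,0,-10.6,1],[8,36,0,0,0,-10.6,1],[11,25,0,0,0,-10.6,1],[0,0,0,0,0,0,1],[0,0,0,0,0,0,1]],
  ],
)

```text
clock: 12.1
ee_pos: [0.5458, 0.1483, 0.3603]
tool_rot: [3.142, 0.001, 1.08]
contact_force: [-0.7, -1.4, 0.4]
grip_width: 1.004
finger_force: 0.0
```

Run:
```python
from h import *
s=r.state();print(s["clock"],s["ee_pos"],np.degrees(s["tool_rot"]),s["q"].round(2))
F=grab("wrist","w4"); p=proj(F,np.array([.546,.15,.09]));print(p)
u,v=map(int,p);u0=u-65;v0=v-65
print("crop0",u0,v0)
c=cv2.resize(cv2.imread("pics/w4.png")[v0:v0+130,u0:u0+130],(585,585),interpolation=cv2.INTER_CUBIC)
cv2.imwrite("pics/z4.png",c)
```

```text
12.1 [0.54577851 0.14826345 0.36032889] [1.79996518e+02 3.93875157e-02 6.18926217e+01] [-0.59  0.19  0.26  1.65 -0.05  1.3  -0.82]
[np.float64(318.7821081816477), np.float64(201.23755301836795)]
crop0 253 136
```

View pics/z4.png

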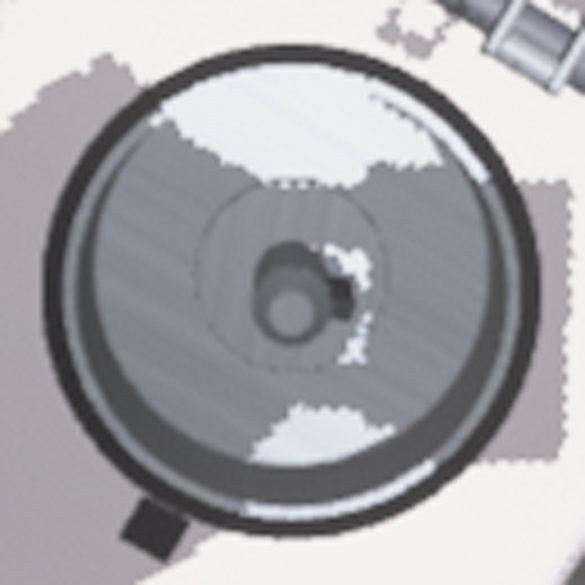

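Crop: the bowl rim is centred at (292,290), the seat circle at (290,276) and the shaft tip at (291,313). The key points right, its outer end at about (354,298).

Run:
```python
from h import *
F=grab("wrist"); k=lambda x,y,z:onplane(F,253+x/4.5,136+y/4.5,z)
b=k(292,290,.1);s=k(290,276,.066);t=k(291,313,.118);print(b,s,t)
print("bowl dia",np.linalg.norm(k(47,290,.1)-k(538,290,.1)),"shaft",np.linalg.norm(k(251,290,.1)-k(331,290,.1)))
for z in(.066,.1):
    a=k(354,290 if z<.09 else 298,z)
    for c in(b,s): v=a-c;print(z,np.hypot(*v[:2]),np.degrees(np.arctan2(v[1],v[0])))
v=k(354,298,.1)-k(330,298,.1);print(np.degrees(np.arctan2(v[1],v[0])))
ax=(b+s+t)/3
for z in(.1,.08,.066):
  for a in(-130,-118,-106): print(z,a,((np.array(proj(F,np.array([ax[0]+.0145*np.cos(np.radians(a)),ax[1]+.0145*np.sin(np.radians(a)),z])))-[253,136])*4.5).round())
```

```text
[0.54645812 0.15222874 0.1       ] [0.545082   0.15067092 0.066     ] [0.54523538 0.15042283 0.118     ]
bowl dia 0.11203624388756503 shaft 0.018254365920091643
0.066 0.01625678521312005 -47.893426595504096
0.066 0.016156312017382064 -40.548458898316035
0.1 0.014282731311622443 -35.55186378358531
0.1 0.014643242409447409 -27.434866489389062
-28.147754710607728
0.1 -130 [278. 357.]
0.1 -118 [291. 358.]
0.1 -106 [304. 357.]
0.08 -130 [279. 341.]
0.08 -118 [291. 342.]
0.08 -106 [304. 341.]
0.066 -130 [279. 330.]
0.066 -118 [291. 332.]
0.066 -106 [303. 330.]
```

Run:
```python
from h import *
g=cv2.cvtColor(cv2.imread("pics/w4.png"),cv2.COLOR_BGR2GRAY)
print("u",list(range(306,336)))
for v in range(188,214): print(v,g[v,306:336].tolist())
F=grab("wrist");c=[.5452,.1507]
for a in(-40,-34,-28,-22):
  e=np.radians(a);n=np.array([-np.sin(e),np.cos(e)])
  print(a,[(np.round(proj(F,np.array([c[0]+.0145*np.cos(e)+k*.0025*n[0],c[1]+.0145*np.sin(e)+k*.0025*n[1],z])),1)).tolist() for z in(.066,.1) for k in(-1,1)])
print(proj(F,np.array([*c,.1])),proj(F,np.array([*c,.118])))
```

```text
u [306, 307, 308, 309, 310, 311, 312, 313, 314, 315, 316, 317, 318, 319, 320, 321, 322, 323, 324, 325, 326, 327, 328, 329, 330, 331, 332, 333, 334, 335]
188 [142, 144, 144, 144, 143, 144, 141, 141, 146, 146, 145, 143, 142, 142, 144, 143, 143, 141, 142, 145, 148, 146, 145, 144, 145, 146, 144, 145, 144, 147]
189 [143, 143, 145, 145, 143, 142, 142, 141, 137, 130, 124, 119, 120, 122, 133, 141, 142, 141, 141, 145, 146, 147, 143, 145, 146, 145, 144, 144, 144, 146]
190 [142, 144, 143, 144, 142, 142, 134, 122, 110, 98, 91, 88, 87, 91, 104, 126, 160, 154, 142, 187, 205, 172, 144, 144, 144, 144, 145, 143, 145, 147]
191 [143, 143, 143, 141, 143, 134, 111, 91, 87, 88, 89, 88, 87, 87, 86, 99, 146, 142, 138, 218, 238, 222, 202, 170, 145, 183, 202, 171, 145, 145]
192 [142, 144, 142, 141, 137, 114, 90, 86, 88, 88, 87, 88, 86, 86, 86, 86, 87, 95, 124, 190, 211, 210, 228, 220, 203, 227, 236, 221, 171, 146]
193 [142, 143, 143, 142, 124, 96, 84, 85, 87, 87, 88, 88, 88, 87, 86, 86, 88, 86, 109, 137, 145, 143, 213, 236, 236, 236, 236, 236, 196, 145]
194 [140, 142, 143, 136, 108, 85, 83, 86, 87, 87, 88, 92
[... 2628 characters left out ...]
 135, 138, 140, 140, 139, 133, 123, 115, 105, 106, 108, 108, 115, 124, 136, 140, 142, 142, 142, 140, 140, 139, 211, 231, 228, 213, 168, 140]
213 [137, 137, 135, 139, 141, 141, 140, 136, 138, 134, 129, 130, 131, 130, 137, 142, 141, 141, 139, 141, 142, 140, 140, 141, 206, 228, 229, 189, 141, 141]
-40 [[329.7, 202.1], [330.7, 197.7], [330.7, 207.5], [331.7, 202.8]]
-34 [[330.2, 200.8], [330.7, 196.4], [331.1, 206.1], [331.7, 201.3]]
-28 [[330.5, 199.5], [330.5, 195.0], [331.5, 204.7], [331.5, 199.9]]
-22 [[330.7, 198.1], [330.2, 193.6], [331.7, 203.2], [331.2, 198.4]]
[np.float64(317.39876811118256), np.float64(202.31926470466829)] [np.float64(317.3863889666074), np.float64(205.32049418500776)]
```

The key's top-face edges fit ψ ≈ -36° and the axis is at (0.545, 0.151). The rotor therefore needs a +15.5° turn. I'll grasp at tool yaw 180° and insert at 195.5°, which keeps clear of both the lid and the bottle.

Call:
apply_moves(
  increments=[
    [[-7,-33,0,0,0,10,0.4],[-8,-33,0,0,0,10,0.4],[-8,-33,0,0,0,10,0.4],[-8,-33,0,0,0,10,0.4],[-8,-33,0,0,0,10,0.4],[-8,-33,-10,0,0,10,0.4],[-8,-33,-10,0,0,10,0.4],[-8,-33,-20,0,0,10,0.4],[-8,-33,-20,0,0,10,0.4],[-8,-33,-20,0,0,10,0.4],[-8,-33,-20,0,0,10,0.4],[-8,-33,-20,0,0,8,0.4],[-8,-33,-20,0,0,0,0.4],[-4,-32,-20,0,0,0,0.4],[0,0,-20,0,0,0,0.4],[0,0,-20,0,0,0,0.4],[0,0,0,0,0,0,0.4],[0,0,0,0,0,0,0.4]],
  ],
)

```text
clock: 14.5
ee_pos: [0.4392, -0.3124, 0.1612]
tool_rot: [-3.141, 0.001, 3.137]
contact_force: [0.6, 0.2, -0.2]
grip_width: 0.698
finger_force: 0.0
```

Run:
```python
from h import *
s=r.state();print(s["ee_pos"],np.degrees(s["tool_rot"]),s["q"].round(2))
F=grab("wrist","w5"); p=proj(F,np.array([.4383,-.3124,.05]));print(p,F["fx"])
g=cv2.cvtColor(cv2.imread("pics/w5.png"),cv2.COLOR_BGR2GRAY);x0,y0=int(p[0])-80,max(0,int(p[1])-80)
c=cv2.HoughCircles(g[y0:y0+160,x0:x0+160],cv2.HOUGH_GRADIENT,1.5,20,param1=120,param2=20,minRadius=22,maxRadius=34)
if c is not None:
  for u,v,R_ in c[0][:3]: print(u+x0,v+y0,R_,onplane(F,u+x0,v+y0,.05))
```

```text
[ 0.43918978 -0.31237186  0.16122351] [-1.79975410e+02  5.28101468e-02  1.79757200e+02] [ 0.17  0.34  0.41  1.97 -0.18  0.87  2.24]
[np.float64(316.4324587369107), np.float64(241.89888196656125)] 413.96935342376577
314.75 241.25 28.15 [ 0.43783835 -0.3135447   0.05      ]
280.25 197.75 31.45 [ 0.40794621 -0.3362362   0.05      ]
266.75 182.75 24.85 [ 0.39801882 -0.34482167  0.05      ]
```

Call:
apply_moves(
  increments=[
    [[-1,-1,-35,0,0,0,0.4],[0,0,-35,0,0,0,0.4],[0,0,-35,0,0,0,0.4],[0,0,-20,0,0,0,0.4],[0,0,-7,0,0,0,0.4],[0,0,0,0,0,0,-0.5],[0,0,0,0,0,0,-0.5],[0,0,0,0,0,0,-0.5],[0,0,0,0,0,0,-0.5],[0,0,0,0,0,0,-0.5]],
  ],
  force=30,
)

```text
clock: 15.8
ee_pos: [0.4388, -0.3134, 0.0294]
tool_rot: [-3.141, 0.002, 3.137]
contact_force: [-0.9, 0.7, 5.1]
grip_width: 0.434
finger_force: 30.0
```

Call:
apply_moves(
  increments=[
    [[0,0,10,0,0,0,-0.5],[0,0,30,0,0,0,-0.5],[0,0,45,0,0,0,-0.5],[0,15,45,0,0,0,-0.5],[8,35,40,0,0,1.5,-0.5],[8,35,0,0,0,1.5,-0.5],[8,35,0,0,0,1.5,-0.5],[8,35,0,0,0,1.5,-0.5],[8,35,0,0,0,1.5,-0.5],[8,35,0,0,0,1.5,-0.5],[8,35,0,0,0,1.5,-0.5],[8,35,0,0,0,1.5,-0.5],[8,35,0,0,0,1.5,-0.5],[8,35,0,0,0,2,-0.5],[8,35,0,0,0,0,-0.5],[8,35,0,0,0,0,-0.5],[8,24,0,0,0,0,-0.5],[2,5,0,0,0,0,-0.5],[0,0,0,0,0,0,-0.5],[0,0,0,0,0,0,-0.5]],
  ],
)

```text
clock: 18.3
ee_pos: [0.5439, 0.1492, 0.1983]
tool_rot: [-3.141, -0.001, -2.877]
contact_force: [-0.2, -1.5, -3.1]
grip_width: 0.434
finger_force: 30.0
```

Run:
```python
from h import *
s=r.state();print(s["ee_pos"],np.degrees(s["tool_rot"]),s["contact_force"],s["grip_width"])
F=grab("wrist","w6"); z=s["ee_pos"][2]-.029
print(proj(F,np.array([*s["ee_pos"][:2],z+.05])))
for a in(-36,): print("rib",[proj(F,np.array([s["ee_pos"][0]+q*np.cos(np.radians(a)),s["ee_pos"][1]+q*np.sin(np.radians(a)),z+h])) for q,h in((.041,.015),(.022,.024))])
c=cv2.imread("pics/w6.png");cv2.imwrite("pics/z6.png",cv2.resize(c[130:350,170:470],(798,585),interpolation=cv2.INTER_CUBIC))
```

```text
[0.54394258 0.14923407 0.19832569] [-1.79960348e+02 -3.75075425e-02 -1.64861256e+02] [-0.16390709 -1.54497401 -3.12208701] 0.43385861252357305
[np.float64(314.2281682891249), np.float64(334.37263424046586)]
rib [[np.float64(247.40610732019036), np.float64(348.7989416964678)], [np.float64(276.2145806480796), np.float64(334.9368267681914)]]
```

View pics/z6.png

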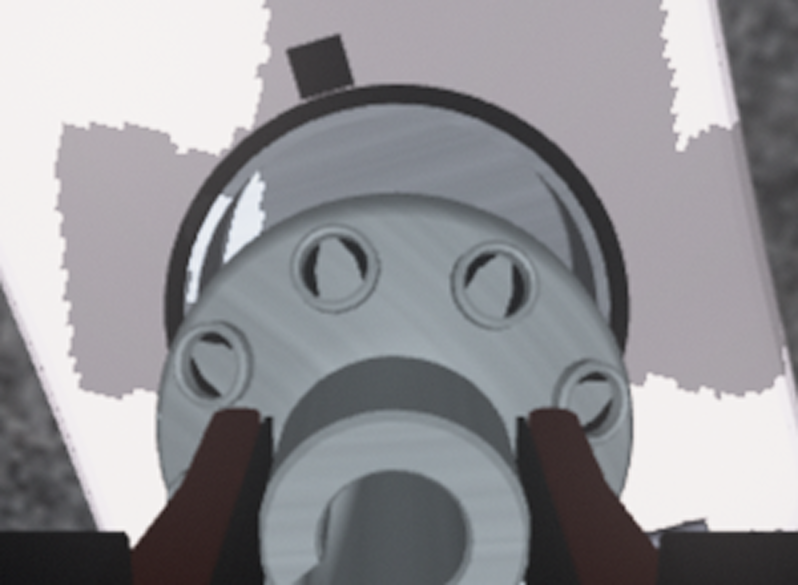

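Run:
```python
from h import *
F=grab("wrist"); g=cv2.cvtColor(F["frame"],cv2.COLOR_RGB2GRAY); s=r.state(); z=s["ee_pos"][2]+.021
c0=onplane(F,318.3,332,z); print(c0,s["ee_pos"])
def smp(c,rad,a):
    u,v=proj(F,np.array([c[0]+rad*np.cos(a),c[1]+rad*np.sin(a),z])); return int(g[int(round(v)),int(round(u))]),(int(u),int(v))
A=np.radians(np.arange(0,360,5))
# refine centre with bore ring: scan radii per angle for edge
for rad in(.0085,.0125,.0145,.0155,.018): print(rad,[smp(c0,rad,a)[0] for a in A])
print(np.degrees(A[58:70:3]), [smp(c0,.0145,a)[1] for a in A[58:70:3]])
```

```text
[0.54260397 0.15064518 0.21942653] [0.54400732 0.14971672 0.19842653]
0.0085 [84, 85, 86, 85, 85, 85, 84, 82, 81, 83, 81, 81, 80, 81, 82, 83, 79, 80, 79, 79, 79, 78, 78, 77, 79, 79, 80, 81, 83, 83, 83, 84, 82, 83, 84, 84, 84, 87, 86, 86, 85, 86, 86, 83, 83, 81, 82, 86, 100, 103, 111, 123, 120, 120, 123, 119, 115, 111, 107, 103, 101, 89, 83, 83, 81, 82, 80, 79, 80, 82, 82, 82]
0.0125 [162, 161, 159, 159, 159, 160, 160, 161, 163, 162, 158, 155, 156, 159, 159, 159, 158, 158, 156, 162, 166, 160, 161, 161, 157, 157, 159, 157, 156, 159, 161, 160, 159, 157, 156, 157, 157, 158, 158, 156, 158, 157, 157, 157, 156, 157, 157, 157, 159, 159, 158, 156, 156, 158, 160, 156, 156, 161, 162, 157, 165, 150, 99, 100, 98, 90, 83, 82, 83, 123, 159, 161]
0.0145 [156, 156, 158, 159, 158, 159, 159, 157, 157, 157, 161, 161, 161, 156, 157, 160, 159, 159, 156, 159, 164, 159, 162, 160, 157, 160, 158, 156, 158, 161, 160, 158, 157, 156, 156, 154, 154, 153, 154, 155, 155, 154, 153, 153, 154, 156, 156, 157, 157, 157, 160, 159, 157, 154, 159, 157, 155, 161, 162, 159, 162, 156, 109, 81, 89, 90, 89, 80, 95, 160, 159, 157]
0.0155 [159, 159, 160, 160, 160, 159, 160, 158, 160, 158, 157, 160, 162, 158, 155, 157, 159, 159, 158, 155, 164, 160, 163, 158, 156, 159, 157, 157, 160, 160, 158, 156, 158, 157, 154, 153, 154, 158, 158, 158, 158, 159, 159, 156, 154, 152, 155, 156, 156, 157, 158, 160, 158, 154, 159, 159, 156, 161, 163, 158, 160, 156, 132, 96, 83, 85, 85, 81, 104, 158, 157, 158]
0.018 [36, 36, 39, 38, 37, 38, 37, 37, 118, 162, 160, 157, 155, 159, 157, 154, 159, 157, 159, 153, 150, 151, 153, 143, 142, 141, 134, 139, 139, 136, 136, 140, 134, 137, 138, 138, 140, 142, 139, 139, 139, 139, 139, 142, 138, 139, 141, 144, 137, 140, 137, 148, 151, 153, 142, 156, 150, 158, 157, 161, 159, 155, 158, 125, 145, 145, 127, 111, 152, 158, 119, 34]
[290. 305. 320. 335.] [(279, 334), (282, 343), (286, 351), (293, 358)]
```

Run:
```python
from h import *
from scipy.optimize import least_squares
F=grab("wrist")
P=np.array([onplane(F,170+x/2.66,130+y/2.66,.1)[:2] for x,y in[(397,85),(165,310),(629,310),(240,150),(560,155)]])
q=least_squares(lambda q:np.hypot(*(P-q[:2]).T)-.056,[.545,.15]);print(q.x,q.fun.round(4))
```

```text
[0.54470096 0.15218441] [ 0.0005  0.0009  0.0009 -0.0004 -0.0004]
```

Call:
apply_moves(
  increments=[
    [[2,1.5,-20,0,0,0,-0.5],[0,0,-20,0,0,0,-0.5],[0,0,-8,0,0,0,-0.5],[0,0,-6,0,0,0,-0.5],[0,0,-6,0,0,0,-0.5],[0,0,-4,0,0,0,-0.5],[0,0,0,0,0,0,-0.5]],
  ],
)

```text
clock: 19.32
ee_pos: [0.5459, 0.1516, 0.134]
tool_rot: [-3.141, -0.001, -2.876]
contact_force: [0.5, -3.1, -4.3]
grip_width: 0.436
finger_force: 30.0
```

Call:
apply_moves(
  increments=[
    [[0,0,-4,0,0,0,-0.5],[0,0,-4,0,0,0,-0.5],[0,0,-4,0,0,0,-0.5],[0,0,0,0,0,0,-0.5]],
  ],
)

```text
clock: 19.82
ee_pos: [0.5455, 0.1517, 0.1217]
tool_rot: [-3.141, -0.002, -2.876]
contact_force: [-1.2, -5.1, -3.7]
grip_width: 0.439
finger_force: 30.0
```

Call:
apply_moves(
  increments=[
    [[0,-0.5,-5,0,0,0,-0.5],[0,0,-6,0,0,0,-0.5],[0,0,-6,0,0,0,-0.5],[0,0,-5,0,0,0,-0.5],[0,0,-3,0,0,0,-0.5],[0,0,0,0,0,0,-0.5]],
  ],
)

```text
clock: 20.58
ee_pos: [0.5456, 0.1514, 0.0969]
tool_rot: [-3.141, -0.001, -2.876]
contact_force: [-1.0, -5.2, -3.8]
grip_width: 0.432
finger_force: 30.0
```

Call:
apply_moves(
  increments=[
    [[0,0,-2,0,0,0,-0.5],[0,0,-1,0,0,0,-0.5],[0,0,0,0,0,0,-0.5]],
  ],
)

```text
clock: 20.95
ee_pos: [0.5457, 0.1515, 0.0954]
tool_rot: [-3.141, -0.001, -2.876]
contact_force: [-5.9, -5.9, 9.8]
grip_width: 0.433
finger_force: 30.0
```

Seated: contact came at exactly the predicted height. I'll release gently (staying inside the bowl) and lift.

Call:
apply_moves(
  increments=[
    [[0,0,0,0,0,0,0.15],[0,0,0,0,0,0,0.15],[0,0,0,0,0,0,0.15],[0,0,10,0,0,0,0.15],[0,0,30,0,0,0,0.15],[0,0,50,0,0,0,0.15],[0,0,60,0,0,5,0.15],[0,0,55,0,0,5,0.15],[0,0,0,0,0,5,-1],[0,0,0,0,0,0,-1],[0,0,0,0,0,0,-1],[0,0,0,0,0,0,-1]],
  ],
)

```text
clock: 22.45
ee_pos: [0.5457, 0.152, 0.2986]
tool_rot: [3.141, -0.002, -2.614]
contact_force: [-0.1, -0.2, 0.5]
grip_width: 0.161
finger_force: 0.0
```

Run:
```python
from h import *
s=r.state();print(s["clock"],s["ee_pos"],np.degrees(s["tool_rot"]))
grab("wrist","w7"); g=grab("side")
a=cv2.imread("pics/w7.png")[60:380,100:520]; c=cv2.resize(g["frame"][150:280,230:400,::-1],(418,320))
cv2.imwrite("pics/m7.png",cv2.resize(np.hstack([a,c]),(800,306)))
```

```text
22.45 [0.54569821 0.15199514 0.29859538] [ 1.79990407e+02 -9.06395063e-02 -1.49782637e+02]
```

View pics/m7.png

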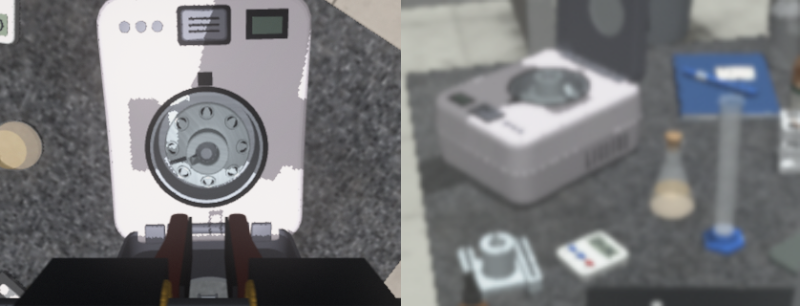

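The rotor sits level in the bowl with the shaft through its collar (left (205,150)), and the lid is open. Now I'll go over and behind the lid.

Call:
apply_moves(
  increments=[
    [[25,14.5,10,0,0,0,-1],[34,19.5,0,0,0,0,-1],[34,19.5,0,0,0,0,-1],[35,20,-5,0,0,0,-1],[2,1,-30,0,0,0,-1],[0,0,-40,0,0,0,-1],[0,0,-8,0,0,0,-1],[0,0,0,0,0,0,-1]],
  ],
)

```text
clock: 23.55
ee_pos: [0.6761, 0.2266, 0.2266]
tool_rot: [-3.142, -0.0, -2.614]
contact_force: [1.3, 0.4, 0.8]
grip_width: 0.003
finger_force: 0.0
```

Call:
apply_moves(
  increments=[
    [[-10,-6,0,0,0,0,-1],[-9,-5,0,0,0,0,-1],[-11,-6.5,3,0,0,0,-1],[-11,-6.5,3,0,0,0,-1],[-12,-7,0,0,0,0,-1],[-12,-7,0,0,0,0,-1],[-11,-6.5,-2,0,0,0,-1],[-11,-6.5,-3,0,0,0,-1],[-11,-6,-5,0,0,0,-1],[-11,-6,-5,0,0,0,-1]],
  ],
)

```text
clock: 24.8
ee_pos: [0.5663, 0.1633, 0.2168]
tool_rot: [3.141, -0.0, -2.613]
contact_force: [1.8, 0.8, 0.2]
grip_width: 0.01
finger_force: 0.8
```

Call:
apply_moves(
  increments=[
    [[-9.5,-5.5,-7,0,0,0,-1],[-9.5,-5.5,-8,0,0,0,-1],[-8,-5,-9,0,0,0,-1],[-8,-5,-10,0,0,0,-1],[-6.5,-4,-11,0,0,0,-1],[-6.5,-3.5,-11,0,0,0,-1],[-3.5,-2,-9,0,0,0,-1],[-3.5,-2,-9,0,0,0,-1],[-2,-1,-6,0,0,0,-1],[-2,-1,-7,0,0,0,-1],[0,0,-3,0,0,0,-1],[0,0,-2,0,0,0,-1],[0,0,0,0,0,0,-1]],
  ],
)

```text
clock: 26.42
ee_pos: [0.507, 0.1286, 0.1257]
tool_rot: [3.141, -0.003, -2.614]
contact_force: [-4.1, -2.1, 13.9]
grip_width: 0.007
finger_force: 6.9
```

Pressed to 0.126 m, about 4 mm below shut, with 14 N of force. I'll back off, lift slowly and check that the lid stays.

Call:
apply_moves(
  increments=[
    [[0,0,5,0,0,0,-1],[0,0,10,0,0,0,-1],[0,0,40,0,0,0,-1],[0,0,50,0,0,0,-1],[0,0,60,0,0,0,-1],[0,0,60,0,0,0,-1],[0,0,0,0,0,0,-1],[0,0,0,0,0,0,-1],[0,0,0,0,0,0,-1],[0,0,0,0,0,0,-1],[0,0,0,0,0,0,-1],[0,0,0,0,0,0,-1]],
  ],
)

```text
clock: 27.92
ee_pos: [0.508, 0.1291, 0.3501]
tool_rot: [3.142, -0.001, -2.613]
contact_force: [0.6, 0.2, -0.0]
grip_width: 0.006
finger_force: 0.0
```

Run:
```python
from h import *
s=r.state();print(s["clock"],s["ee_pos"],s["contact_force"])
F=grab("wrist","w8"); f=F["frame"]
# lid front edge on the shut plane, key and front-edge colours
c=np.array([.5452,.151]);ax=np.array([.866,.5]);ay=np.array([-.5,.866])
for x in(-85,-78,-74,-70,-66,-60,-40):
    print(x,[f[tuple(int(round(k)) for k in proj(F,np.array([*(c+ax*x/1e3+ay*y/1e3),.131]))[::-1])].tolist() for y in(-60,0,60)])
T=grab("top")["frame"]; S0=cv2.imread("pics/top0.png")[:,:,::-1]
d=np.abs(T.astype(int)-S0).max(2)>60
print({n:int(d[a:b,c_:e].sum()) for n,(a,b,c_,e) in dict(strip=(260,298,262,304),flask=(185,212,242,268),cyl=(172,200,272,298),drop=(284,302,312,330),hinge=(190,215,140,215)).items()})
```

```text
27.925 [0.50801555 0.12907874 0.35008064] [ 0.55465841  0.23750304 -0.03585757]
-85 [[218, 211, 218], [214, 209, 214], [208, 203, 209]]
-78 [[216, 210, 215], [214, 207, 214], [209, 202, 210]]
-74 [[216, 210, 216], [122, 119, 125], [73, 73, 79]]
-70 [[105, 102, 107], [113, 112, 121], [114, 114, 124]]
-66 [[134, 133, 143], [133, 133, 144], [117, 118, 130]]
-60 [[130, 129, 140], [127, 126, 136], [117, 118, 128]]
-40 [[125, 125, 135], [126, 126, 137], [117, 118, 129]]
{'strip': 0, 'flask': 0, 'cyl': 0, 'drop': 0, 'hinge': 237}
```

The lid's front edge is at -72 mm on the shut plane, exactly where it should be, 1.4 s after I let go, so it has latched. The bystanders haven't moved, so I'll hand in.

```bash
python3 -c "
from plant import r; print(r.hand_in())"
```

```text
the job is handed in; nothing more can be done
None
```

The job is handed in at about 28 s of the 72 s allowed, with no verdict returned: the timer is face up on the bench, the tube rotor is seated on the keyed spindle, the lid is shut and stayed shut once let go, and the four bystanders are where they were.

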